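# Set the chopper's selector and hold its pulse dial at the third click

## Robot

A 6-joint arm with a two-finger parallel gripper is mounted at the origin on the work surface; the furniture and walls round the work are solid. World frame = base frame: x ahead of the robot, y to its left, z up, the work surface at z = 0. Lengths are in m, angles in rad, forces in N, time in s.
With the tool pointing down it reaches from about 0.25 to 0.85 m from the base axis. Payload 12.5 kg.
Tool frame: the origin (TCP) lies between the finger pads; the fingertips stand 11 mm ahead of it and the grasp point (between the pads) lies 8 mm behind it; z points along the fingers, y is the line along which they close (so a half turn about z gives the same grasp; the last joint's range is limited). The gripper opens to 93 mm and grips with 3 to 60 N. Pads are 15 mm wide; open, the fingers measure 128 mm over their backs; the gripper's body (75 mm by 188 mm) begins 65 mm behind the grasp point.
Start: joints at [1.209, 0.351, 1.652, -0, 1.139, -0.085], TCP at [0.15, 0.529, 0.23] pointing down, gripper open.
Joint ranges: [-2.75, 2.75], [-0.79, 2.1], [0.01, 2.65], [-1.57, 4.71], [0.07, 3.14], [-2.87, 2.87]. Speed limits (rad/s): [2.22, 2.22, 2.79, 3.14, 3.14, 3.14].

## Interface

Orientations are given as a unit quaternion [w, x, y, z].
In Python, from plant import arm gives the robot as it stands.
- The arm moves only by the shell command python3 -m jog 'ROWS' [FORCE]. ROWS is JSON, a list of rows, each a list of 7 numbers: the shift along the tool's x, y, z scaled (see below), then the turn, a rotation vector about the tool's x, y, z scaled (see below), then the opening, from 0 (shut) to 1 (fully open). In form: [[dx, dy, dz, wx, wy, wz, fingers], ...]. A call has exactly 8 rows; each row shifts and turns the commanded pose from where the row before left it, along the tool's axes as they then stand; what a row does not reach is not made up. The controller multiplies each number of a shift by 3 cm and each number of a turn by 4 degrees. A row lasts 1/12 s, in which the tool goes at most 41.7 mm and 7.16 degrees, less where a joint would pass 70% of its speed; a pose out of reach is approached as far as the arm can. A call with a number of a shift or a turn outside -1 to 1 is refused whole. A call with a gripper value outside its range is refused whole. The fingers move at their own pace and stop on an object; FORCE is the grip in N (left out, the last holds). Time passes only in rows, so rows that do not move let the fingers close, or fill a call up. It gives the time, the measured TCP pose, the force, the opening and the grip force at its end, in the units of the state.
- arm.read_state(): the state, without advancing time (a new reading comes with each control period).
- arm.grab_frame(name): name is "side" or "top" or "wrist"; returns a dict with "frame" (480x640x3 uint8, red, green, blue), "fx", "fy", "cx", "cy" (pixels), "k1" (the pictures are not rectified: a ray, as slopes to the right and down, at radius r is drawn at 1 + k1 r^2 times it, then the intrinsics apply), "position" and "attitude" of the camera in the world; the wrist camera has in their place "mount" (4x4, takes a point from camera to tool coordinates, whose origin is the TCP and whose axes are the flange's). Camera axes: x right, y up, looking along -z (the intrinsics and any distortion apply to the point x, -y, -z); pixel columns grow to the right and rows downward; lengths in m; the calibration is good to about 2 mm. A picture is of the moment at which its call begins: read the wrist's pose just before it. There is no depth.
- arm.hand_in(): hands the job in; it is judged then, once.
The state is a dict: "clock": time; "qpos": joint angles; "qvel": joint speeds; "joint_efforts": joint torques, N m; "tcp_pos": TCP position; "tcp_rot": TCP orientation; "force": force on the tool from outside, world axes, zero at the start; "wrist_torque": the same for the moment, N m; "gripper_width": finger opening in m; "grasp_force": force on a finger pad.
Only numpy, scipy, OpenCV 4.12 (cv2) and the standard library are available. Lean on these libraries where they do the work, as an engineer would, in place of code of your own. Each camera call takes 0.05 s, during which the arm holds its last target. There are 200 camera calls.

## Task

Start the food chopper: turn the selector knob on top one click clockwise, from its rest mark to the next mark, and leave it there. Then press the thumb roller of the spring-return pulse dial on the front down past its first two clicks to the third, not on to the stop beyond it, and finish while still holding it there with the fingers: it springs back if let go. Leave the small things round the chopper where they stand.

Things in the scene. Friction and masses are not known exactly. Their poses are not given: they have to be found in the camera images.
- chopper: white food chopper, fixed; origin at the centre of its underside, x to its back, y left seen from the front, z up; yaw within 0.35 rad of the base. Console in front, x -110 to -10 mm, y -100 to 100, top at 91: selector on top, pulse dial on the front face (x = -111). Clear bowl behind, 120 mm across, centred at x = 45, topmost point 137 mm high.
- selector (a joint): black selector knob, vertical axis. Rad, grows clockwise from above. It clicks into marks at 0, 0.8 and 1.6 and stops just past the first and last; near 0 at the start, pointer to the front. It takes up to 0.15 N m to leave a mark, goes over a crest half way to the next and then snaps on by itself. Wanted: 0.8.
- selector_grip (a point): point on the selector's axis (x = -58, y = 45 mm of the chopper), 122 mm above the counter. The knob: a skirt 50 mm across, its top at 101 mm, and on it an upright bar 42 long, 14 thick, its top at 135 mm, with a white line at its pointer end. Turns with the knob: x along the bar away from the pointer end, y across its thickness.
- selector_mark (a point): the black mark on the console's top, 38 mm from the knob's axis, to which the pointer end of the bar must point (the middle one of three, longer than the rest mark and shorter than the last).
- dial_angle (a joint): turn of the pulse dial, rad, 0 at rest, grows as the roller is pressed down. Clicks at 0.3, 0.6, 0.9; hard stop at 1.2. A spring always drives it back to 0, through the clicks; pressing takes about 3 to 13 N down on the roller, a few N less before a click and more after it. Wanted: the third click, 0.9. Not to be moved past the first click while the selector is at its rest mark.
- pulse_dial: the pulse dial with its arm and roller; origin at its centre on the front face. An upright black disc 54 mm across on the front face, 55 mm above the counter; the dial turns about the chopper's x here. The arm points right (-y), 0.55 rad above level at rest, and 0.55 minus the joint value above level when turned. Pips on the front plate mark rest and the three clicks, bigger from top to bottom.
- thumb_roller (a point): black round bar on the dial's arm, 62 mm from the dial's axis, 16 mm thick, 36 long along the chopper's x, level, standing forward of the front face. This point is its centre, x = -135 mm of the chopper; its top is 8 mm higher. Centre 87 mm above the counter at rest, 34 mm at the third click. Turns with the dial about the chopper's x.
- third_click (a point): fixed point where the thumb roller's centre comes to be at the third click, 34 mm above the counter; the arm then points 0.35 rad below level. One mm in height here is 0.017 rad of the dial.
- ramekin_1: a white ramekin upside down, 72 mm across, 41 high; bystander, loose. Origin at the centre of its underside.
- salt_shaker: a salt shaker, 44 mm across, 90 high; bystander, loose. Origin at the centre of its underside.
- garlic: a garlic bulb, 60 mm across, 59 high; bystander, loose. Origin at the centre of its underside.
- coffee_mug: a dotted coffee mug, 82 mm across (114 with its handle), 91 high; bystander, loose. Origin at the centre of its underside.

How it is judged:
By the outcome, as a careful person would: the job done as asked, in the order asked, and still so for the second after the job is handed in, while the arm keeps its last pose, push and grip.
It also fails if it takes over 46 s, if anything falls off the work surface, if the arm or the gripper's body presses on something with over 40 N, if the wrist force passes 120 N, or if a joint passes its speed limit or range.

## Working session

There is one attempt and no reset: what is moved stays moved. The work goes in short steps, Python scripts to look and compute and a shell command to move; the robot and the scene stay as the last step left them, time stands still between calls to the robot, and variables do not carry over. Pictures are saved under pics/ and viewed, at most 10 in all, crops included, and the job is handed in when it is done.

```bash
mkdir -p pics; ls; python3 - <<'E'
from plant import arm
import cv2,numpy as np
s=arm.read_state();print(s)
for n in("top","side"):
    f=arm.grab_frame(n);cv2.imwrite(f"pics/{n}0.png",f["frame"][:,:,::-1])
    print(n,{k:v for k,v in f.items() if k!="frame"})
f=arm.grab_frame("wrist");print(f["mount"],f["fx"],f["k1"])
E
```

```text
pics
{'clock': 0.0, 'qpos': array([ 1.20938703e+00,  3.51201747e-01,  1.65242368e+00, -6.75848195e-06,
        1.13909138e+00, -8.46075174e-02]), 'qvel': array([-4.37958585e-04, -2.66194457e-05, -2.76320826e-04, -5.85180798e-04,
        1.33118774e-03, -5.40912936e-05]), 'joint_efforts': array([ 1.20508204e-03, -4.97325361e+01, -2.85254234e+01,  6.99131750e-02,
        2.57658534e-02, -1.36186623e-04]), 'tcp_pos': array([0.15016843, 0.52876022, 0.22912047]), 'tcp_rot': array([-1.21318658e-04,  1.37958046e-01,  9.90437914e-01, -5.48834842e-04]), 'force': array([ 0.61166283, -0.20373877, -0.18465619]), 'wrist_torque': array([-0.03039603, -0.01261956,  0.0024434 ]), 'grasp_force': 0.0, 'gripper_width': 0.09308267643510923}
top {'fx': 435.1962981188934, 'fy': 435.1962981188934, 'cx': 318.48850558622775, 'cy': 233.21051955147632, 'k1': -0.0866302305534866, 'position': array([0.51771391, 0.06544491, 0.92980467]), 'attitude': array([ 0.71516972,  0.02861372, -0.04074161, -0.69717548])}
side {'fx': 448.72247357096364, 'fy': 448.72247357096364, 'cx': 317.36125464554425, 'cy': 239.93906825255544, 'k1': 0.01648471788826368, 'position': array([ 0.50047524, -0.62504549,  0.64568844]), 'attitude': array([ 0.89744725,  0.43850442, -0.02444555, -0.04128826])}
[[-4.93108478e-04  9.60250754e-01  2.79138400e-01  7.70664838e-02]
 [ 9.99999870e-01  4.38334952e-04  2.58642114e-04  4.63464979e-04]
 [ 1.26005168e-04  2.79138491e-01 -9.60250846e-01 -1.54870636e-01]
 [ 0.00000000e+00  0.00000000e+00  0.00000000e+00  1.00000000e+00]] 379.6539501271473 -0.013244897163552437
```

View pics/top0.png

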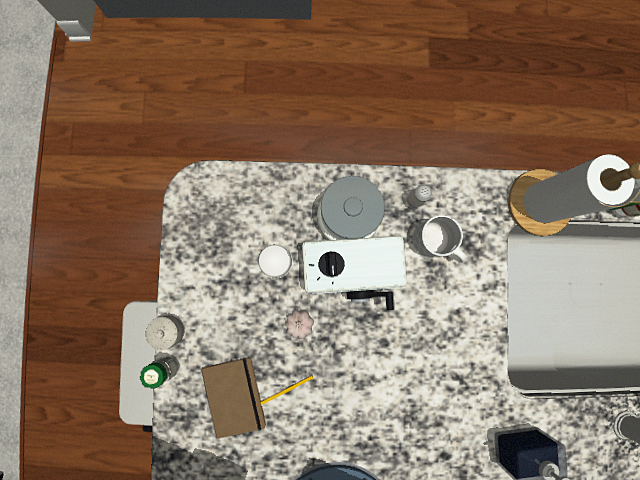

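View pics/side0.png

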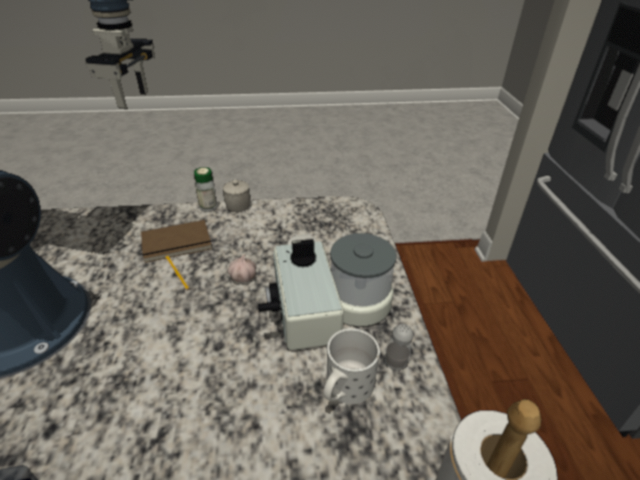

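The top view shows the console at about (302-406, 237-293), the knob at (331,264), the roller at (390,300), the garlic at (300,324), the ramekin at (275,261) and the mug at (438,237). The side view agrees. Next I'll zoom in.

```bash
cat > h.py <<'E'
from plant import arm
import cv2,numpy as np
from scipy.spatial.transform import Rotation as R
def rot(q): return R.from_quat(np.roll(q,-1)).as_matrix()
def cam(n):
    s=arm.read_state();f=arm.grab_frame(n)
    if n=="wrist":
        T=np.eye(4);T[:3,:3]=rot(s["tcp_rot"]);T[:3,3]=s["tcp_pos"];f["T"]=T@f["mount"]
    else:
        f["T"]=np.eye(4);f["T"][:3,:3]=rot(f["attitude"]);f["T"][:3,3]=f["position"]
    return f
def proj(f,P):
    p=(np.atleast_2d(P)-f["T"][:3,3])@f["T"][:3,:3]
    a=np.c_[p[:,0]/-p[:,2],-p[:,1]/-p[:,2]];a=a*(1+f["k1"]*(a**2).sum(1,keepdims=True))
    return a*[f["fx"],f["fy"]]+[f["cx"],f["cy"]]
def unproj(f,uv,z):
    d=(np.atleast_2d(uv)-[f["cx"],f["cy"]])/[f["fx"],f["fy"]];a=d.copy()
    for _ in range(20):a=d/(1+f["k1"]*(a**2).sum(1,keepdims=True))
    v=np.c_[a[:,0],-a[:,1],-np.ones(len(a))]@f["T"][:3,:3].T;o=f["T"][:3,3]
    return o+v*((np.broadcast_to(z,len(a))-o[2])/v[:,2])[:,None]
def save(n,img,box,k):
    x0,y0,x1,y1=box;cv2.imwrite(n,cv2.resize(img[y0:y1,x0:x1,::-1],None,fx=k,fy=k,interpolation=cv2.INTER_CUBIC))
E
python3 - <<'E'
from h import *
f=cam("top");save("pics/topc.png",f["frame"],(255,160,475,345),3.6)
f=cam("side");save("pics/sidec.png",f["frame"],(215,220,420,400),3.3)
E
```

```text
(no output)
```

View pics/topc.png

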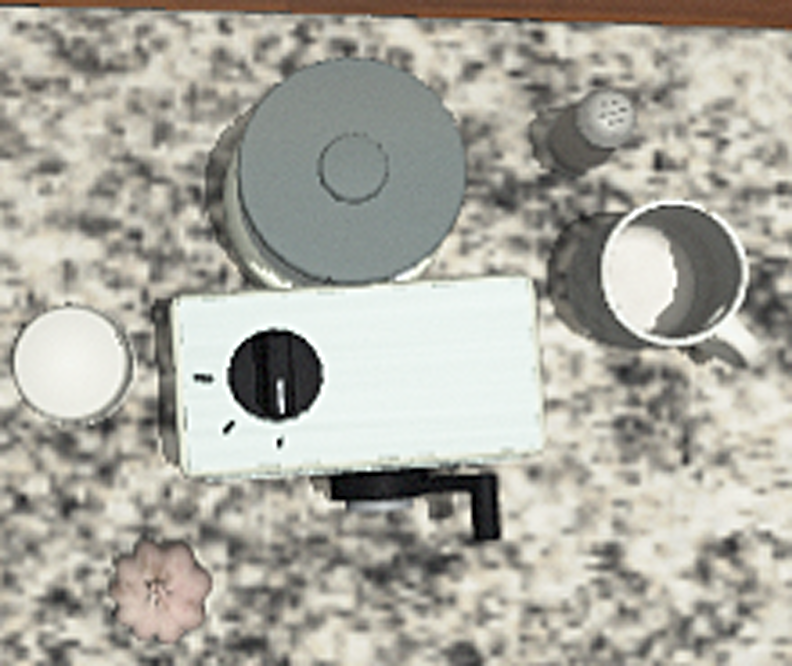

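View pics/sidec.png

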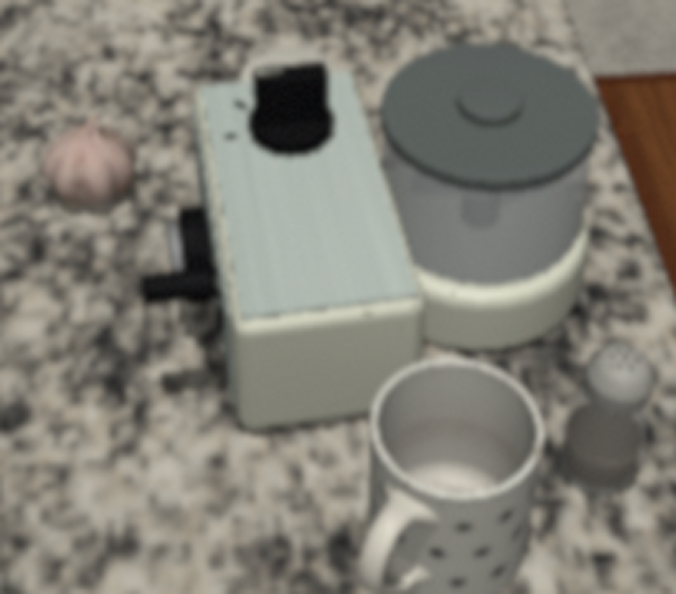

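Top crop:
- Console-top corners are at (174,298), (533,279), (543,455) and (184,477).
- The knob is at about (276,375), with its pointer to the front. The marks are at (279,442), (229,427) and (203,378).
- The roller is at (485,478-538).

The side crop shows the same corners at (236,320), (418,300), (198,88) and (350,72).

```bash
cat > fit.py <<'E'
from h import *
from scipy.optimize import least_squares
ft=cam("top");fs=cam("side")
L=np.array
# chopper-frame points
C=L([[-10,100,91],[-10,-100,91],[-110,-100,91],[-110,100,91]])/1e3
Tp=np.r_[C,L([[-153,-62*np.cos(.55),87+4],[-58,45,101]])/1e3]
Tu=L([[174,298],[533,279],[543,455],[184,477],[485,537],[276,375]])/3.6+[255,160]-.36
Su=L([[198,88],[350,72],[418,300],[236,322]])/3.3+[215,220]-.35
Sp=C[[3,0,1,2]]
def P(p,X):
    c,s=np.cos(p[2]),np.sin(p[2]);return X@L([[c,-s,0],[s,c,0],[0,0,1]]).T+[p[0],p[1],0]
def res(p,a=1,b=1):
    return np.r_[a*(proj(ft,P(p,Tp))-Tu).ravel(),b*(proj(fs,P(p,Sp))-Su).ravel()]
if __name__=="__main__":
    for a,b in((1,1),(1,0),(0,1)):
        r=least_squares(res,[.53,.03,0],args=(a,b),x_scale=.01);print(r.x);print(r.fun.reshape(-1,2).round(1).tolist())
    p=least_squares(res,[.53,.03,0],x_scale=.01).x
    for n,X in dict(sel=[-58,45,122],roller=[-135,-62*np.cos(.55),87.4],third=[-135,-62*np.cos(.35),34]).items():print(n,P(p,L([X])/1e3).round(4))
    for n,uv,z in(("ram",(72,362),.041),("garlic",(158,590),.04),("salt",(607,117),.09),("mug",(675,272),.091)):print(n,unproj(ft,L(uv)/3.6+[255,160],z).round(3))
    s=arm.read_state();print(rot(s["tcp_rot"]).round(3),s["clock"])
E
python3 fit.py
```

```text
[ 0.60169111 -0.01429848  0.08635836]
[[-1.5, -0.7], [1.3, -1.6], [2.6, 1.0], [-1.2, 1.6], [-3.9, 2.3], [0.4, 0.9], [-1.8, -1.5], [1.7, -2.0], [3.9, 1.4], [-0.5, 2.6]]
[ 0.60277042 -0.01445289  0.09372419]
[[-1.3, -0.9], [1.4, -2.5], [3.1, -0.0], [-0.6, 1.4], [-3.2, 1.5], [0.8, 0.5], [-0.0, -0.0], [0.0, -0.0], [0.0, 0.0], [0.0, 0.0]]
[ 0.60044097 -0.01307897  0.07753943]
[[-0.0, -0.0], [0.0, -0.0], [0.0, 0.0], [-0.0, 0.0], [-0.0, 0.0], [-0.0, 0.0], [-2.0, -2.2], [1.5, -2.4], [2.5, 0.9], [-1.9, 1.7]]
sel [[0.54   0.0255 0.122 ]]
roller [[ 0.4718 -0.0786  0.0874]]
third [[ 0.4722 -0.084   0.034 ]]
ram [[0.547 0.139 0.041]]
garlic [[0.42  0.086 0.04 ]]
salt [[ 0.687 -0.154  0.09 ]]
mug [[ 0.602 -0.191  0.091]]
[[-0.962  0.273 -0.   ]
 [ 0.273  0.962 -0.   ]
 [ 0.    -0.    -1.   ]] 0.35
```

```bash
A='[[-0.71,-0.52,0,0,0,0,1],[-0.71,-0.52,0,0,0,0,1],[-0.71,-0.52,0,0,0,0,1],[-0.71,-0.52,0,0,0,0,1],[-0.71,-0.52,0,0,0,0,1],[-0.71,-0.52,0,0,0,0,1],[-0.71,-0.52,0,0,0,0,1],[-0.71,-0.52,0,0,0,0,1]]' ; true
python3 -m jog '[[-0.71,-0.52,0,0,0,0,1],[-0.71,-0.52,0,0,0,0,1],[-0.71,-0.52,0,0,0,0,1],[-0.71,-0.52,0,0,0,0,1],[-0.71,-0.52,0,0,0,0,1],[-0.71,-0.52,0,0,0,0,1],[-0.71,-0.52,0,0,0,0,1],[-0.71,-0.52,0,0,0,0,1]]'
python3 -m jog '[[-0.71,-0.52,0,0,0,0,1],[-0.71,-0.52,0,0,0,0,1],[-0.71,-0.52,0,0,0,0,1],[-0.71,-0.52,0,0,0,0,1],[-0.71,-0.52,0,0,0,0,1],[-0.71,-0.52,0,0,0,0,1],[-0.71,-0.52,0,0,0,0,1],[-0.71,-0.52,0,0,0,0,1]]'
python3 -m jog '[[-0.6,-0.52,0,0,0,0,1],[-0.6,-0.52,0,0,0,0,1],[-0.6,-0.52,0,0,0,0,1],[-0.6,-0.52,0,0,0,0,1],[0,0,0,0,0,-1,1],[0,0,0,0,0,-1,1],[0,0,0,0,0,-1,1],[0,0,0,0,0,-1,1]]'
python3 - <<'E'
from h import *
s=arm.read_state();print(s)
f=cam("wrist");save("pics/w1.png",f["frame"],(0,0,640,480),1.25)
E
```

```text
clock: 1.02
tcp_pos: [0.2807, 0.3614, 0.2297]
tcp_rot: [0.0, 0.138, 0.99, 0.0]
force: [0.3, 0.5, -0.2]
gripper_width: 0.0927
grasp_force: 0.0
clock: 1.68
tcp_pos: [0.4106, 0.1947, 0.2297]
tcp_rot: [0.0, 0.138, 0.99, 0.0]
force: [-0.1, 0.2, -1.0]
gripper_width: 0.093
grasp_force: 0.0
clock: 2.35
tcp_pos: [0.4621, 0.1159, 0.2296]
tcp_rot: [-0.0, -0.003, 1.0, -0.0]
force: [0.9, 0.1, -0.5]
gripper_width: 0.0929
grasp_force: 0.0
{'clock': 2.35, 'qpos': array([ 1.48025808e-01,  2.16713380e-01,  1.83455636e+00,  8.58285204e-07,
        1.09042502e+00, -1.42822388e+00]), 'qvel': array([ 5.00227424e-03, -5.75263282e-04,  5.85805204e-04,  1.29012981e-03,
       -1.64681354e-03, -8.29812978e-01]), 'joint_efforts': array([-2.64390176e-01, -4.08086765e+01, -2.76799732e+01, -9.38397279e-03,
        7.79435132e-02,  1.38506737e+00]), 'tcp_pos': array([0.46212808, 0.11592528, 0.22960224]), 'tcp_rot': array([-5.05707275e-05, -2.72647718e-03,  9.99996282e-01, -7.01541579e-06]), 'force': array([ 0.9127371 ,  0.08188843, -0.51006029]), 'wrist_torque': array([ 0.00497593,  0.05563395, -0.02378898]), 'grasp_force': 0.0, 'gripper_width': 0.09288160409066655}
```

View pics/w1.png

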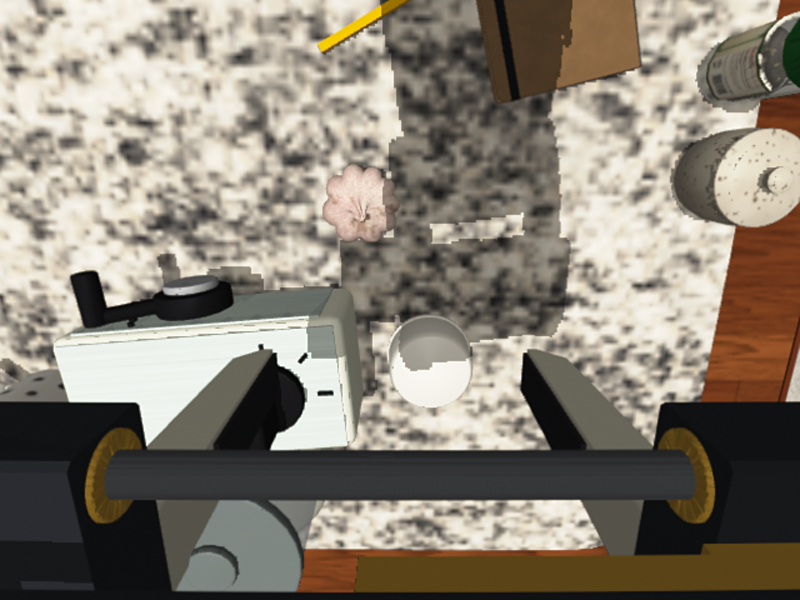

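The wrist view shows the marks at (263,347), (303,357) and (325,393), and the roller's free end at (85,278) with its root at (93,318). The garlic is at (360,205) and the ramekin at (430,362). I'll use the marks to refine the pose.

```bash
cat > m.py <<'E'
from fit import *
fw=cam("wrist")
m=unproj(fw,L([[262.5,347],[303,357],[325,393]])/1.25,.091);print("marks w",m.round(4))
t=unproj(ft,L([[279.5,442],[229,427],[203,378]])/3.6+[255,160]-.36,.091);print("marks top",t.round(4))
M=L([[-96,45],[-58-38*np.cos(.8),45+38*np.sin(.8)],[-58-38*np.cos(1.6),45+38*np.sin(1.6)]])/1e3
for a in(m,t):
    r=least_squares(lambda p:(P(p,np.c_[M,0*M[:,0]])[:,:2]-a[:,:2]).ravel(),[.6,-.01,.08],x_scale=.01);print(r.x.round(4),(r.fun*1e3).round(1))
k=lambda p:P(p,L([[-58,45,0]])/1e3)
print("bar top",unproj(ft,L([[281,345],[279.5,395]])/3.6+[255,160]-.36,.13).round(4))
print("roller w end top/bot",unproj(fw,L([[85,274]])/1.25,.087).round(4),unproj(fw,L([[93,322]])/1.25,.087).round(4))
print("roller top",unproj(ft,L([[485,537],[485,480]])/3.6+[255,160]-.36,.09).round(4))
p=[.602,-.0143,.086];print("model roller ends y=-53:",P(p,L([[-153,-53,87],[-117,-53,87]])/1e3).round(4))
E
python3 m.py
```

```text
marks w [[0.5052 0.0253 0.091 ]
 [0.5123 0.0519 0.091 ]
 [0.539  0.0654 0.091 ]]
marks top [[0.5063 0.0233 0.091 ]
 [0.5136 0.0504 0.091 ]
 [0.5394 0.0649 0.091 ]]
[ 0.6046 -0.0104  0.1061] [-0.8 -1.2  0.6  0.6  0.2  0.6]
[ 0.607  -0.0095  0.1332] [-0.4 -0.9  0.1  0.6  0.3  0.3]
bar top [[0.5562 0.0255 0.13  ]
 [0.5307 0.0258 0.13  ]]
roller w end top/bot [[ 0.4562 -0.0872  0.087 ]] [[ 0.489  -0.0879  0.087 ]]
roller top [[ 0.4582 -0.0877  0.09  ]
 [ 0.4885 -0.0873  0.09  ]]
model roller ends y=-53: [[ 0.4541 -0.0802  0.087 ]
 [ 0.49   -0.0772  0.087 ]]
```

```bash

python3 -m jog '[[-0.53,-0.6,0,0,0,0,1],[-0.53,-0.6,0,0,0,0,1],[-0.53,-0.6,0,0,0,0,1],[-0.53,-0.6,0,0,0,0,1],[-0.53,-0.6,0,0,0,0,1],[0,0,0,0,0,-0.6,1],[0,0,0,0,0,-0.6,0.6],[0,0,0,0,0,0,0.6]]'
python3 -m jog '[[0,0,0.5,0,0,0,0.6],[0,0,0.5,0,0,0,0.6],[0,0,0.5,0,0,0,0.6],[0,0,0.5,0,0,0,0.6],[0,0,0.5,0,0,0,0.6],[0,0,0.3,0,0,0,0.6],[0,0,0,0,0,0,0.6],[0,0,0,0,0,0,0.6]]'
python3 - <<'E'
from h import *
s=arm.read_state();print(s["tcp_pos"],s["tcp_rot"],s["gripper_width"])
f=cam("wrist");save("pics/w2.png",f["frame"],(0,0,640,480),1.25)
E
```

```text
clock: 3.22
tcp_pos: [0.5419, 0.026, 0.2294]
tcp_rot: [-0.0, -0.043, 0.999, 0.0]
force: [-0.1, 0.1, 0.8]
gripper_width: 0.0837
grasp_force: 0.0
clock: 3.88
tcp_pos: [0.5418, 0.0265, 0.1458]
tcp_rot: [-0.0, -0.043, 0.999, 0.0]
force: [0.3, -0.4, 0.0]
gripper_width: 0.0557
grasp_force: 0.0
[0.54182179 0.02645832 0.14579305] [-1.63658282e-04 -4.26219605e-02  9.99091258e-01  1.16877347e-05] 0.055682835129880245
```

View pics/w2.png

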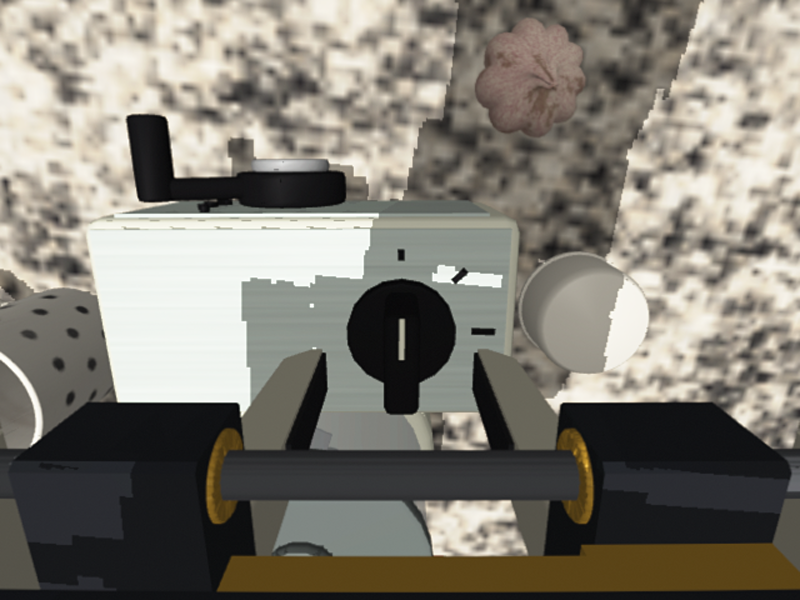

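The view is aligned: the bar is at u=401, the fingers at 325 and 475, the marks at (401,255), (460,275) and (483,331), and the skirt centre at about (401,332). The roller's free end is at (147,117) and its root at (154,200).

```bash
python3 - <<'E'
from fit import *
fw=cam("wrist")
print("skirt",unproj(fw,L([[401,332]])/1.25,.101).round(4))
m=unproj(fw,L([[401,255],[460,275],[483,331]])/1.25,.091);print(m.round(4))
M=L([[-96,45],[-58-38*np.cos(.8),45+38*np.sin(.8)],[-58-38*np.cos(1.6),45+38*np.sin(1.6)]])/1e3
r=least_squares(lambda p:(P(p,np.c_[M,0*M[:,0]])[:,:2]-m[:,:2]).ravel(),[.6,-.01,.08],x_scale=.01);print(r.x,P(r.x,L([[-58,45,0]])/1e3))
# roller: dial y unknown
R0=unproj(fw,L([[147,121],[157,195]])/1.25,.087);print("roller",R0.round(4))
for p in ([.602,-.0143,.09],r.x):
    c,s=np.cos(p[2]),np.sin(p[2]);print("chopper frame",((R0-[p[0],p[1],0])@L([[c,-s,0],[s,c,0],[0,0,1]])).round(4))
E
```

```text
skirt [[0.54  0.027 0.101]]
[[0.507  0.0242 0.091 ]
 [0.5139 0.0518 0.091 ]
 [0.54   0.0659 0.091 ]]
[ 0.60761159 -0.00827198  0.13392367] [[0.54412238 0.0285807  0.        ]]
roller [[ 0.4591 -0.0887  0.087 ]
 [ 0.49   -0.0861  0.087 ]]
chopper frame [[-0.1491 -0.0612  0.087 ]
 [-0.118  -0.0614  0.087 ]]
chopper frame [[-0.158  -0.0599  0.087 ]
 [-0.127  -0.0614  0.087 ]]
```

```bash

python3 -m jog '[[0,0,0.31,0,0,0,0.6],[0,0,0.31,0,0,0,0.6],[0,0,0.3,0,0,0,0.6],[0,0,0,0,0,0,0],[0,0,0,0,0,0,0],[0,0,0,0,0,0,0],[0,0,0,0,0,0,0],[0,0,0,0,0,0,0]]' 25
python3 -m jog '[[0,0,0,0,0,0,0],[0,0,0,0,0,0,0],[0,0,0,0,0,0.3,0],[0,0,0,0,0,0.7,0],[0,0,0,0,0,0.7,0],[0,0,0,0,0,0.7,0],[0,0,0,0,0,0.7,0],[0,0,0,0,0,0.7,0]]'
python3 -m jog '[[0,0,0,0,0,0.9,0],[0,0,0,0,0,0.9,0],[0,0,0,0,0,0.9,0],[0,0,0,0,0,0.9,0],[0,0,0,0,0,0.9,0],[0,0,0,0,0,0.9,0],[0,0,0,0,0,0.9,0],[0,0,0,0,0,0.9,0]]'
python3 -m jog '[[0,0,0,0,0,0.4,0],[0,0,0,0,0,0,0],[0,0,0,0,0,0,0],[0,0,0,0,0,0,0],[0,0,0,0,0,0,0],[0,0,0,0,0,0,0],[0,0,0,0,0,0,0],[0,0,0,0,0,0,0]]'
python3 - <<'E'
from h import *
s=arm.read_state();Q=rot(s["tcp_rot"]);print(Q.round(3),s["force"],s["wrist_torque"])
E
```

```text
clock: 4.75
tcp_pos: [0.542, 0.0263, 0.1183]
tcp_rot: [0.0, -0.043, 0.999, -0.0]
force: [-0.0, -0.5, -0.1]
gripper_width: 0.0275
grasp_force: 0.0
clock: 5.42
tcp_pos: [0.5418, 0.0267, 0.1183]
tcp_rot: [0.0, 0.09, 0.996, 0.0]
force: [-1.8, 2.1, 2.2]
gripper_width: 0.0138
grasp_force: 25.0
clock: 6.08
tcp_pos: [0.5416, 0.0262, 0.1183]
tcp_rot: [-0.0, 0.336, 0.942, -0.0]
force: [-1.5, -1.3, 3.7]
gripper_width: 0.0139
grasp_force: 25.0
clock: 6.75
tcp_pos: [0.5416, 0.0262, 0.1183]
tcp_rot: [-0.0, 0.347, 0.938, -0.0]
force: [-3.3, -1.0, 5.7]
gripper_width: 0.0139
grasp_force: 25.0
[[-0.76   0.65  -0.   ]
 [ 0.65   0.76  -0.   ]
 [ 0.    -0.001 -1.   ]] [-3.33474504 -0.98158107  5.71588   ] [-0.41115304  0.79278208 -0.02552   ]
```

```bash

python3 -m jog '[[0,0,0,0,0,0,0.5],[0,0,0,0,0,0,0.5],[0,0,0,0,0,0,0.5],[0,0,0,0,0,0,0.5],[0,0,-0.3,0,0,0,0.5],[0,0,-0.6,0,0,0,0.5],[0,0,-0.8,0,0,0,0.5],[0,0,-0.8,0,0,0,0.5]]'
python3 -m jog '[[0,0,0,0,0,-1,0.5],[0,0,0,0,0,-1,0.5],[0,0,0,0,0,-1,0],[0,0,0,0,0,-1,0],[0,0,0,0,0,-1,0],[0,0,0,0,0,-1,0],[0,0,0,0,0,-1,0],[0,0,0,0,0,-1,0]]'
python3 -m jog '[[0,0,0,0,0,-1,0],[0,0,0,0,0,-1,0],[0,0,0,0,0,-1,0],[0,0,0,0,0,-0.4,0],[0,0,0,0,0,0,0],[0,0,0,0,0,0,0],[0,0,0,0,0,0,0],[0,0,0,0,0,0,0]]'
python3 - <<'E'
from h import *
s=arm.read_state();Q=rot(s["tcp_rot"]);print(Q.round(3),s["force"],s["wrist_torque"])
f=cam("wrist");save("pics/w3.png",f["frame"],(0,0,640,480),1.25)
E
```

```text
clock: 7.42
tcp_pos: [0.5416, 0.0264, 0.1943]
tcp_rot: [-0.0, 0.347, 0.938, -0.0]
force: [0.2, 0.3, -0.2]
gripper_width: 0.0463
grasp_force: 0.0
clock: 8.08
tcp_pos: [0.5419, 0.0264, 0.1937]
tcp_rot: [0.0, 0.074, 0.997, 0.0]
force: [0.3, -0.5, -0.4]
gripper_width: 0.0113
grasp_force: 0.0
clock: 8.75
tcp_pos: [0.5418, 0.0263, 0.1932]
tcp_rot: [0.0, -0.043, 0.999, -0.0]
force: [0.3, -0.9, 0.4]
gripper_width: 0.0004
grasp_force: 0.0
[[-0.996 -0.085  0.   ]
 [-0.085  0.996 -0.   ]
 [-0.    -0.    -1.   ]] [ 0.29954314 -0.87722067  0.40449265] [0.01933947 0.03628933 0.01636297]
```

View pics/w3.png

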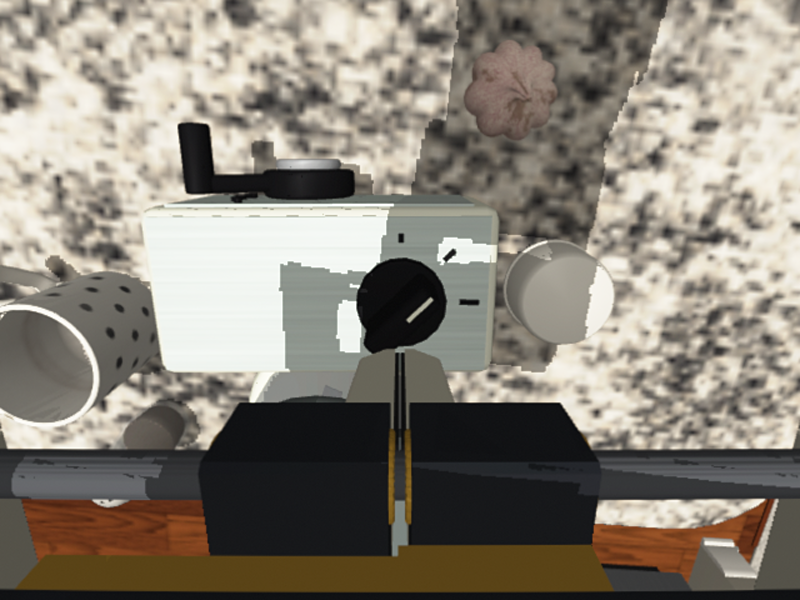

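The pointer now points at the middle mark, at (450,255). Next I'll move over the roller.

```bash

python3 -m jog '[[0.55,-0.76,0,0,0,0,0],[0.55,-0.76,0,0,0,0,0],[0.55,-0.76,0,0,0,0,0],[0.55,-0.76,0,0,0,0,0],[0.55,-0.76,0,0,0,0,0],[0,0,0,0,0,0,0],[0,0,0,0,0,0,0],[0,0,0,0,0,0,0]]' 40
python3 -m jog '[[0,0,0.5,0,0,0,0],[0,0,0.5,0,0,0,0],[0,0,0.5,0,0,0,0],[0,0,0.5,0,0,0,0],[0,0,0.5,0,0,0,0],[0,0,0,0,0,0,0],[0,0,0,0,0,0,0],[0,0,0,0,0,0,0]]'
python3 - <<'E'
from h import *
f=cam("wrist");g=cam("side")
a=cv2.resize(f["frame"][120:440,160:480],(400,400));b=cv2.resize(g["frame"][220:370,210:360],(400,400),interpolation=cv2.INTER_CUBIC)
cv2.imwrite("pics/d1.png",np.hstack([a,b])[:,:,::-1])
E
```

```text
clock: 9.47
tcp_pos: [0.4698, -0.0941, 0.1932]
tcp_rot: [0.0, -0.043, 0.999, 0.0]
force: [0.4, 0.8, -0.8]
gripper_width: 0.0004
grasp_force: 0.0
clock: 10.13
tcp_pos: [0.4701, -0.094, 0.1187]
tcp_rot: [0.0, -0.043, 0.999, -0.0]
force: [-0.5, 0.1, 0.2]
gripper_width: 0.0001
grasp_force: 0.0
```

View pics/d1.png

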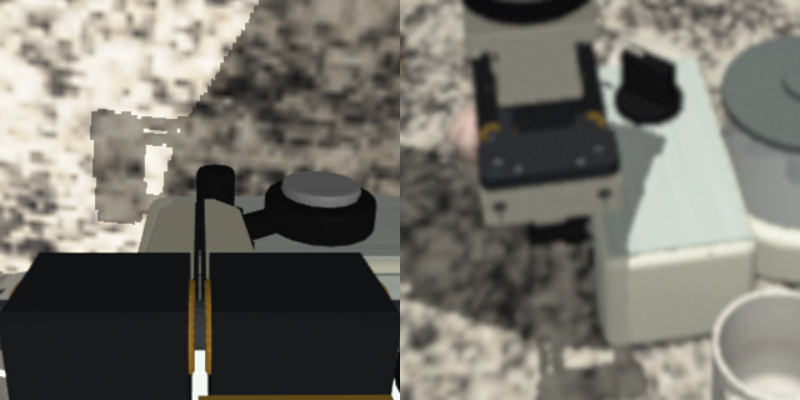

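The fingertips are over the roller at u=200-215, clear of the disc, whose edge is at 265. I'll press down in steps.

```bash

python3 -m jog '[[0,0,0.17,0,0,0,0],[0,0,0.17,0,0,0,0],[0,0,0.17,0,0,0,0],[0,0,0.17,0,0,0,0],[0,0,0.17,0,0,0,0],[0,0,0.17,0,0,0,0],[0,0,0.17,0,0,0,0],[0,0,0.17,0,0,0,0]]'
python3 -m jog '[[0,0,0.15,0,0,0,0],[0,0,0.15,0,0,0,0],[0,0,0.1,0,0,0,0],[0,0,0.1,0,0,0,0],[0,0,0.1,0,0,0,0],[0,0,0.05,0,0,0,0],[0,0,0,0,0,0,0],[0,0,0,0,0,0,0]]'
```

```text
clock: 10.9
tcp_pos: [0.4712, -0.0962, 0.0781]
tcp_rot: [0.002, -0.043, 0.999, -0.002]
force: [1.9, -6.5, 8.4]
gripper_width: 0.0004
grasp_force: 4.3
clock: 11.57
tcp_pos: [0.4707, -0.0952, 0.0581]
tcp_rot: [0.001, -0.043, 0.999, -0.001]
force: [2.4, -4.1, 6.4]
gripper_width: 0.0007
grasp_force: 3.2
```

```bash
cat > ov.py <<'E'
from fit import *
import sys
p=[.602,-.0143,.088]
f=cam("wrist");g=cam("side");print(arm.read_state()["tcp_pos"],arm.read_state()["force"])
def ring(th,xx):
    a=np.linspace(0,2*np.pi,40);y=-.008-.062*np.cos(.55-th);z=.055+.062*np.sin(.55-th)
    return P(p,np.c_[0*a+xx,y+.008*np.cos(a),z+.008*np.sin(a)])
out=[]
for c,(x0,y0,x1,y1) in((f,(220,160,420,360)),(g,(255,270,355,370))):
    k=400/(x1-x0);im=cv2.resize(c["frame"][y0:y1,x0:x1],(400,400),interpolation=cv2.INTER_CUBIC)
    for th,col in((.6,(0,0,255)),(.75,(0,255,0)),(.9,(255,0,0))):
        cv2.polylines(im,[np.int32(np.round((proj(c,ring(th,-.153))-[x0,y0])*k*16))],True,col,1,cv2.LINE_AA,4)
    out.append(im)
cv2.imwrite(sys.argv[1],np.hstack(out)[:,:,::-1])
E
python3 ov.py pics/d2.png
```

```text
[ 0.47074933 -0.09517431  0.05823576] [ 1.96555036 -3.38089243  5.76732882]
```

View pics/d2.png

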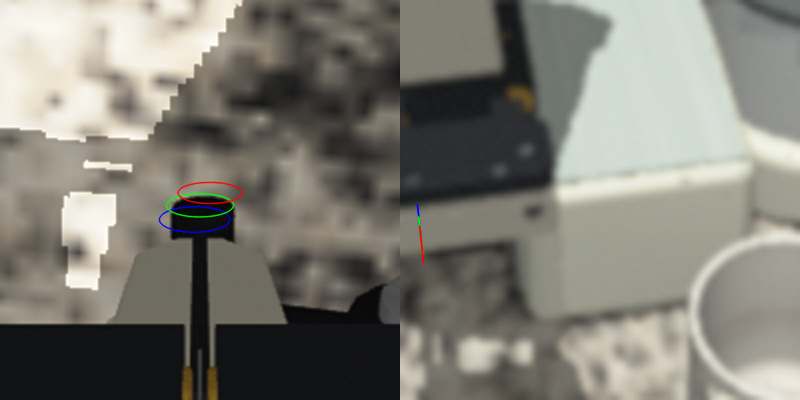

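The roller's end is at about (203,197), between the 0.75 and 0.9 rings. That agrees with the 0.81 I get from the TCP height. I'll creep down and watch the force for the click.

```bash

python3 -m jog '[[0,0,0.05,0,0,0,0],[0,0,0,0,0,0,0],[0,0,0,0,0,0,0],[0,0,0,0,0,0,0],[0,0,0,0,0,0,0],[0,0,0,0,0,0,0],[0,0,0,0,0,0,0],[0,0,0,0,0,0,0]]'
python3 -m jog '[[0,0,0.05,0,0,0,0],[0,0,0,0,0,0,0],[0,0,0,0,0,0,0],[0,0,0,0,0,0,0],[0,0,0,0,0,0,0],[0,0,0,0,0,0,0],[0,0,0,0,0,0,0],[0,0,0,0,0,0,0]]'
python3 -m jog '[[0,0,0.05,0,0,0,0],[0,0,0,0,0,0,0],[0,0,0,0,0,0,0],[0,0,0,0,0,0,0],[0,0,0,0,0,0,0],[0,0,0,0,0,0,0],[0,0,0,0,0,0,0],[0,0,0,0,0,0,0]]'
```

```text
clock: 12.43
tcp_pos: [0.4707, -0.095, 0.0567]
tcp_rot: [0.002, -0.043, 0.999, -0.001]
force: [2.6, -2.0, 6.1]
gripper_width: 0.0004
grasp_force: 3.4
clock: 13.1
tcp_pos: [0.4707, -0.0948, 0.0553]
tcp_rot: [0.002, -0.043, 0.999, -0.001]
force: [1.4, -0.2, 7.4]
gripper_width: 0.0004
grasp_force: 3.8
clock: 13.77
tcp_pos: [0.4707, -0.0946, 0.0538]
tcp_rot: [0.002, -0.043, 0.999, -0.0]
force: [2.0, 1.3, 8.7]
gripper_width: 0.0004
grasp_force: 4.6
```

```bash

python3 -m jog '[[0,0,0.035,0,0,0,0],[0,0,0,0,0,0,0],[0,0,0,0,0,0,0],[0,0,0,0,0,0,0],[0,0,0,0,0,0,0],[0,0,0,0,0,0,0],[0,0,0,0,0,0,0],[0,0,0,0,0,0,0]]'
python3 ov.py pics/d3.png
```

```text
clock: 14.43
tcp_pos: [0.4708, -0.0945, 0.0528]
tcp_rot: [0.002, -0.043, 0.999, -0.0]
force: [1.9, 2.5, 10.5]
gripper_width: 0.0008
grasp_force: 5.2
[ 0.47076058 -0.09446301  0.05285132] [ 1.39657552  3.49246172 11.31418283]
```

View pics/d3.png

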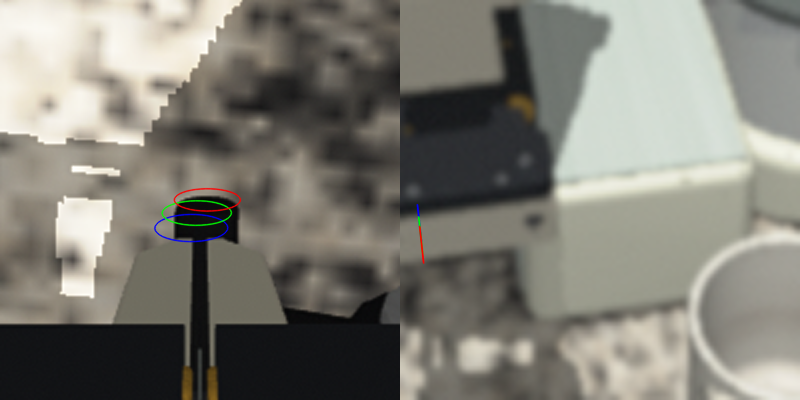

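The 0.9 ring (red) is centred at u≈207 and the roller's end is at about 206. The TCP height of 0.0528 also matches the third click. The force is on the steep rise at the click and the pose is steady, so I'm handing in.

```bash
python3 -c "
from plant import arm
print(arm.hand_in())"
```

```text
the job is handed in; nothing more can be done
None
```

I turned the selector one click to its middle mark, then pressed the roller to the third click by my measurements and handed the job in with the fingers still holding it there, at about 15 s; the hand-in gave no verdict.

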